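# Lift the hot inner pot out of a wax heater on its lifting bar

## Task

The aluminium inner pot has to come out of the small white wax heater at the front of the worktop so that I can wipe out the well, and it is too hot to touch. While the pot still stands in the heater, take the steel lifting bar from its white rest and slide it through both of the pot's eyes so that it sticks out well on both sides; then lift the pot by the bar straight up until its bottom is about 6 cm above the heater's rim. Finish holding it there over the heater, hanging from the bar alone, level and still: do not put it down or let go, never grip or push the pot itself, and leave the other things on the worktop where they are.

Things in the scene. Friction and masses are not known exactly. Their poses are not given: they have to be found in the camera images.
- pot: Open aluminium pot, 116 mm wide, 98 mm high, about 0.3 kg, upright in the heater's well. Origin: centre of its underside; z up, y through its two eyes: upright steel rings 30 mm across, 5 mm thick, above the rim at y = +57 and -57 mm, tops 139 mm up, with 109 mm open between them. Their holes, 14 mm wide, 124 mm up, run along y. It swings freely on the bar and hangs level if the bar is level.
- eye_left (a point): Centre of the hole in the pot's eye at its +y (left) side.
- eye_right (a point): Centre of the hole in the pot's eye at its -y (right) side.
- heater: Small white wax heater of rounded square outline, fixed, 168 mm across, rim 103 mm high, dial on the side of its -x. Origin: centre of its underside. The round well is about 130 mm wide, its floor 18 mm above the worktop; the pot stands in its middle. Fixed warmers up to 215 mm high stand behind it, from x = 0.50 m on.
- bar: Round steel bar, 8 mm thick, 222 mm long, 0.09 kg, lying level in its rest, axis 41 mm above the worktop. Origin on its axis, near its balance point; x towards the plain rounded tip (at +110 mm). A wooden knob 23 mm thick is its butt, x = -112 to -88 mm. The rest carries it at x = -25 and +65 mm; x = -85 to -35 mm is free to grip. Goes tip first through the eyes.
- bar_tip (a point): The rounded tip of the bar, on its axis.
- bar_butt (a point): The end of the bar's wooden knob, on its axis.
- rest: White plastic rest for the bar, 50 x 120 mm, 49 mm high, fixed: two cheeks 12 mm thick, 46 mm wide at y = +-45 mm with open-topped notches 13 mm wide and 12 mm deep. Origin: centre of its underside; y along the bar, towards its knob. A fixed warmer 215 mm high stands close behind it, from x = 0.45 m on, y = 0 to 0.30 m.
- cotton_pads: Stack of round white cotton pads, 59 mm wide, 41 mm high, loose; to be left alone.
- timer: Round white kitchen-type timer, 55 mm wide, 35 mm high, loose; to be left alone.
- cream_pot: Cream pot with an orange lid, 60 mm wide, 38 mm high, loose; to be left alone.
- candle: Green candle shaped like an apple, 36 mm wide, 41 mm high, loose; to be left alone.

How it is judged:
On the way:
1. the bar is through both eyes while the pot still stands upright on the floor of the heater's well (((y of bar_tip in the frame of pot below -0.07 m and y of bar_butt in the frame of pot above 0.07 m and x of bar_tip in the frame of pot between -0.012 and 0.012 m and z of bar_tip in the frame of pot between 0.108 and 0.14 m and x of bar_butt in the frame of pot between -0.012 and 0.012 m and z of bar_butt in the frame of pot between 0.108 and 0.14 m) or (y of bar_butt in the frame of pot below -0.07 m and y of bar_tip in the frame of pot above 0.07 m and x of bar_butt in the frame of pot between -0.012 and 0.012 m and z of bar_butt in the frame of pot between 0.108 and 0.14 m and x of bar_tip in the frame of pot between -0.012 and 0.012 m and z of bar_tip in the frame of pot between 0.108 and 0.14 m)) and height (world z) of pot below 0.023 m and angle between pot's own z axis and vertical below 0.1 rad), for 0.2 s.
At the end, for the whole second after the job is handed in: Pot hanging from the finger-held bar, which stands out 10 mm past both eyes; bottom 25 to 137 mm above the heater rim, within 40 mm of the heater centre, tilt under 0.12 rad, under 25 mm/s and 0.25 rad/s; fingers, arm and heater not touching the pot (((y of bar_tip in the frame of pot below -0.07 m and y of bar_butt in the frame of pot above 0.07 m and x of bar_tip in the frame of pot between -0.012 and 0.012 m and z of bar_tip in the frame of pot between 0.108 and 0.14 m and x of bar_butt in the frame of pot between -0.012 and 0.012 m and z of bar_butt in the frame of pot between 0.108 and 0.14 m) or (y of bar_butt in the frame of pot below -0.07 m and y of bar_tip in the frame of pot above 0.07 m and x of bar_butt in the frame of pot between -0.012 and 0.012 m and z of bar_butt in the frame of pot between 0.108 and 0.14 m and x of bar_tip in the frame of pot between -0.012 and 0.012 m and z of bar_tip in the frame of pot between 0.108 and 0.14 m)) and height (world z) of pot between 0.128 and 0.24 m and horizontal distance between pot and heater below 0.04 m and angle between pot's own z axis and vertical below 0.12 rad and linear speed of pot below 0.025 m/s and angular speed of pot below 0.25 rad/s and contact force between pot and bar above 1 N and contact force between the fingers and bar above 2 N and contact force between pot and the fingers below 0.3 N and contact force between pot and the arm below 0.3 N and contact force between pot and heater below 0.1 N); the arm keeps its last pose, push and grip.
It fails at once if the pot is tipped by more than 0.35 rad (angle between pot's own z axis and vertical above 0.35 rad).
It fails at once if the fingers or the arm press on the pot itself with more than 5 N (contact force between pot and the fingers above 5 N or contact force between pot and the arm above 5 N).
It fails at once if one of the other loose things is shifted by more than 25 mm (distance of any of cotton_pads, timer, cream_pot, candle from where it was at the start of the episode above 0.025 m).
It also fails if it takes over 72 s, if anything falls off the work surface, if the arm or the gripper's body presses on something with over 40 N, if the wrist force passes 120 N, or if a joint passes its speed limit or range.

## Robot

A 6-joint arm with a two-finger parallel gripper is mounted at the origin on a cart in front of the work surface, level with it; the furniture and walls round the work are solid. World frame = base frame: x ahead of the robot, y to its left, z up, the work surface at z = 0. Lengths are in m, angles in rad, forces in N, time in s.
With the tool pointing down it reaches from about 0.25 to 0.725 m from the base axis. Payload 4 kg.
Tool frame: the origin (TCP) lies midway between the tips of the shut fingers; the grasp point (between the pads) lies 19 mm behind it; z points along the fingers, y is the line along which they close (so a half turn about z gives the same grasp; the last joint's range is limited). The gripper opens to 85 mm and grips with 20 to 120 N. Pads are 22 mm wide; open, the fingers measure 114 mm over their backs; the gripper's body (76 mm by 85 mm) begins 54 mm behind the grasp point. The pads swing forward as they close: fully open they stand 13 mm farther back than shut.
Start: joints at [1.223, 0.241, 0.005, 1.335, 0, 1.571], TCP at [0.17, 0.47, 0.195] pointing down, gripper open.
Joint ranges: [-2.72, 2.72], [-1.05, 1.87], [-1.09, 1.28], [-1.99, 2.15], [-1.42, 1.44], [-3.14, 3.14]. Speed limits (rad/s): [2.79, 2.79, 3.14, 3.14, 3.14, 3.14].

## Interface

Orientations are given as a unit quaternion [x, y, z, w].
In Python, from workcell import bot, camera, job_done gives the robot as it stands.
- The arm moves only by the tool carry_out, never from a script. Its argument "plan" is a list of rows, each an object of numbers: "dx", "dy", "dz": the shift along the tool's x, y, z in mm; "twist": the turn about the tool's z in degrees; "fingers": the closure, from -1 (fully open) to 1 (shut). In form: [{"dx": .., "dy": .., "dz": .., "twist": .., "fingers": ..}, ...]. A call has exactly 5 rows; each row is the pose to reach, as a shift and turn from the pose commanded when the call began, along the tool's axes at that moment; what a row does not reach only later rows make up. A row lasts 1/12 s, in which the tool goes at most 41.7 mm and 7.16 degrees, less where a joint would pass 70% of its speed; a pose out of reach is approached as far as the arm can. A call with a gripper value outside its range is refused whole. The fingers move at their own pace and stop on an object; the grip force is fixed at half the most. Time passes only in rows, so rows that repeat a pose let the fingers close, or fill a call up. It gives the time, the measured TCP pose, the force, the opening and the grip force at its end, in the units of the state.
- bot.get_obs(): the state, without advancing time (a new reading comes with each control period).
- camera(name): name is "scene" or "top"; returns a dict with "image" (384x512x3 uint8, red, green, blue), "intrinsics" (3x3 intrinsics, pixels), "eye" and "attitude" of the camera in the world. Camera axes: x right, y down, z forward; pixel columns grow to the right and rows downward; lengths in m; the calibration is good to about 2 mm. A picture is of the moment at which its call begins. There is no depth.
- job_done(): hands the job in; it is judged then, once.
The state is a dict: "clock": time; "joint_pos": joint angles; "joint_vel": joint speeds; "tau": joint torques, N m; "eef_pos": TCP position; "tool_rot": TCP orientation; "ft_force": force on the tool from outside, world axes, zero at the start; "ft_torque": the same for the moment, N m; "grip_width": finger opening in m; "grasp_force": force on a finger pad.
Only numpy, scipy, OpenCV 4.12 (cv2) and the standard library are available. Lean on these libraries where they do the work, as an engineer would, in place of code of your own. Each camera call takes 0.05 s, during which the arm holds its last target. There are 200 camera calls.

## Working session

There is one attempt and no reset: what is moved stays moved. The work goes in short steps, Python scripts to look and compute and a tool call to move; the robot and the scene stay as the last step left them, time stands still between calls to the robot, and variables do not carry over. Pictures are saved under pics/ and viewed, at most 10 in all, crops included, and the job is handed in when it is done.

Besides the shell and the picture viewer there is one more tool, called after "Request:" as name(argument=value, ...) on one line, values as JSON. carry_out: Moves the arm, as the interface text tells. Its arguments: {"type":"object","properties":{"plan":{"type":"array","items":{"type":"object","properties":{"dx":{"type":"number"},"dy":{"type":"number"},"dz":{"type":"number"},"twist":{"type":"number"},"fingers":{"type":"number"}}}}},"required":["plan"]}

```bash
mkdir -p pics
cat > h.py <<'E'
import numpy as np, cv2
from scipy.spatial.transform import Rotation as R
from workcell import bot, camera, job_done
def rot(c):
    a=np.array(c["attitude"]); return a if a.shape==(3,3) else R.from_quat(a).as_matrix()
def plane(c,uv,z):
    d=rot(c)@np.linalg.inv(np.array(c["intrinsics"]))@np.array([uv[0],uv[1],1.]); e=np.array(c["eye"]); return e+d*(z-e[2])/d[2]
def proj(c,p):
    q=np.array(c["intrinsics"])@(rot(c).T@(np.array(p)-np.array(c["eye"]))); return q[:2]/q[2]
def save(c,n,box=None,s=1):
    im=c["image"][...,::-1]
    if box: im=im[box[1]:box[3],box[0]:box[2]]
    cv2.imwrite("pics/"+n,cv2.resize(im,None,fx=s,fy=s,interpolation=cv2.INTER_CUBIC))
E
python3 - <<'E'
from h import *
o=bot.get_obs(); print({k:np.round(v,3).tolist() for k,v in o.items()})
for n in("scene","top"):
    c=camera(n); save(c,n+"1.png",s=1.5); print(n,c["intrinsics"],c["eye"],c["attitude"]); 
    np.save(n+".npy",c,allow_pickle=True)
E
```

```text
{'clock': 0.0, 'joint_pos': [1.223, 0.241, 0.004, 1.335, -0.0, 1.571], 'joint_vel': [0.001, 0.001, -0.001, 0.0, 0.001, 0.001], 'tau': [-0.001, -37.232, 25.241, 0.017, 0.0, -0.0], 'eef_pos': [0.17, 0.469, 0.194], 'tool_rot': [0.173, 0.985, -0.001, -0.0], 'ft_force': [-0.936, -0.031, -0.308], 'ft_torque': [-0.005, 0.031, 0.021], 'grasp_force': 0.0, 'grip_width': 0.085}
scene [[395.1294949    0.         253.05511124]
 [  0.         395.1294949  186.29703108]
 [  0.           0.           1.        ]] [-0.5984592   0.66229834  0.94623117] [-0.39188399  0.7936342  -0.41408549  0.21237914]
top [[393.63803387   0.         256.42074348]
 [  0.         393.63803387 198.21241456]
 [  0.           0.           1.        ]] [ 0.27460352 -0.04119302  1.33639961] [-0.69669531  0.71559872 -0.0402644   0.03021425]
```

View pics/scene1.png

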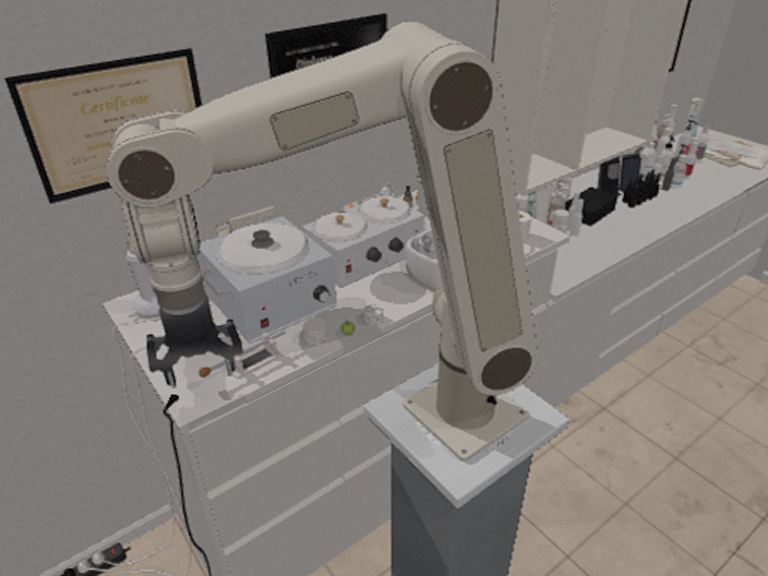

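View pics/top1.png

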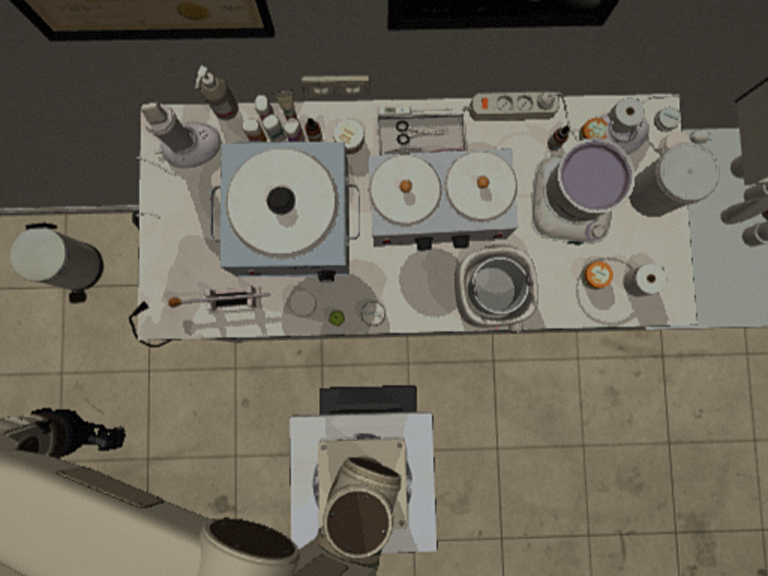

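The top view shows the heater at about (497,287), in the 1.5x picture. The bar's knob is at (175,301) and its tip at (268,295). The candle is at (337,318), and the pads and timer lie between the bar and the heater. I'll zoom in on the bar and the heater next.

Run:
```python
from h import *
c=np.load("top.npy",allow_pickle=True).item()
a=c["image"][185:220,100:265,::-1]; b=c["image"][160:222,295:365,::-1]
a=cv2.resize(a,None,fx=4.8,fy=4.8,interpolation=cv2.INTER_CUBIC); b=cv2.resize(b,None,fx=6.5,fy=6.5,interpolation=cv2.INTER_CUBIC)
d=np.zeros((a.shape[0]+b.shape[0],800,3),np.uint8); d[:a.shape[0],:a.shape[1]]=a; d[a.shape[0]:,:b.shape[1]]=b
cv2.imwrite("pics/crop1.png",d); print(a.shape,b.shape)
im=c["image"].astype(int)
hsv=cv2.cvtColor(c["image"],cv2.COLOR_RGB2HSV)
m=cv2.inRange(hsv,(5,110,60),(18,255,255)); m[:190]=0;m[:,:100]=0
for s in cv2.connectedComponentsWithStats(m)[2][1:]: 
    if s[4]>4: print(s)
for p in [(175/1.5,301/1.5),(268/1.5,295/1.5)]: print(plane(c,p,.041))
print(plane(c,(497/1.5,287/1.5),.103), plane(c,(337/1.5,318/1.5),.02))
```

```text
(168, 792, 3) (403, 455, 3)
[394 190  11   3  21]
[112 198   9   6  34]
[0.40785156 0.39854922 0.041     ]
[0.41578134 0.19501082 0.041     ]
[ 0.41342982 -0.29789839  0.103     ] [0.36247805 0.04575648 0.02      ]
```

View pics/crop1.png

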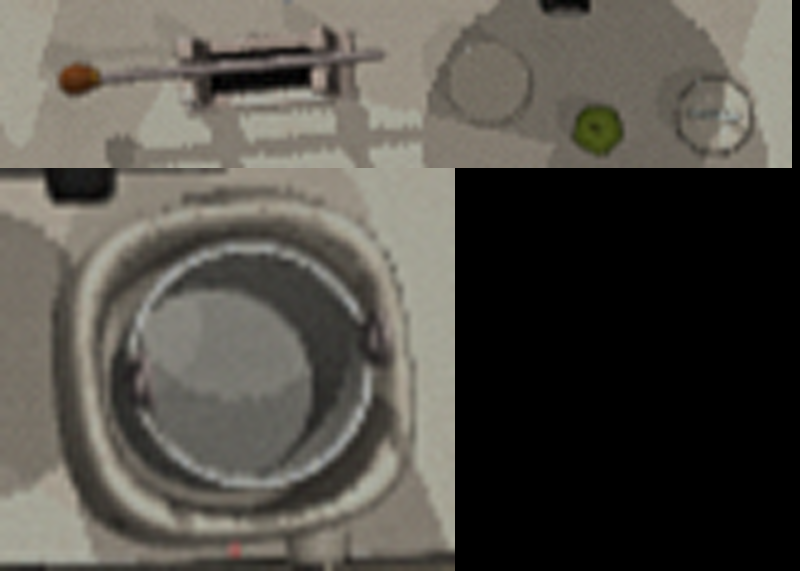

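The crop shows the knob at (79,77), the tip at (380,54), and the pot's left and right eyes at about (141,383) and (377,340). So the pot is yawed by about 10° and the bar by about 4°.

```bash
cat >> h.py <<'E'
def blobs(c,kn=None):
    """darker-than-rim purple eye blobs: print candidates"""
    hsv=cv2.cvtColor(c["image"],cv2.COLOR_RGB2HSV); return hsv
E
python3 - <<'E'
from h import *
c=np.load("top.npy",allow_pickle=True).item()
im=c["image"].astype(int)
g=cv2.cvtColor(c["image"],cv2.COLOR_RGB2GRAY).astype(float)
hsv=cv2.cvtColor(c["image"],cv2.COLOR_RGB2HSV)
m=cv2.inRange(hsv,(5,110,60),(18,255,255)); m[:190]=0;m[:,:100]=0;m[:,200:]=0
M=cv2.moments(m,True); kn=(M["m10"]/M["m00"],M["m01"]/M["m00"]); print("knob",kn,plane(c,kn,.041))
# bar rows per column: dark dip around expected line
P=[]
for u in list(range(124,137))+list(range(173,180)):
    v0=200.8-(u-116)*4.9/63; r=np.arange(int(v0)-2,int(v0)+4); w=np.clip(np.median(g[int(v0)-5:int(v0)+6,u])-8-g[r,u],0,None)
    if w.sum()>5: P.append((u,(w*r).sum()/w.sum()))
P=np.array(P); W=np.array([plane(c,p,.041) for p in P]); f=np.polyfit(W[:,1],W[:,0],1); print("x=f(y)",f,"yaw deg",np.degrees(np.arctan(-f[0])),"res mm",1e3*np.std(W[:,0]-np.polyval(f,W[:,1])), len(P))
print("g right of tip",g[194:199,174:186].astype(int))
for n,(u0,u1,v0,v1) in {"L":(311,322,186,202),"R":(347,360,178,196)}.items():
    print(n); s=im[v0:v1,u0:u1]; print(s.mean(2).astype(int)); print((s[...,0]-s[...,1]))
E
```

```text
knob (115.94117647058823, 200.47058823529412) [0.40856221 0.40093003 0.041     ]
x=f(y) [-0.0599987   0.42892665] yaw deg 3.4335563139087086 res mm 0.8658381268314785 20
g right of tip [[137 144 139 138 137 142 148 144 141 143 144 146]
 [123 127 115 115 115 121 137 145 143 146 146 143]
 [114 113 106  99  99  97 126 141 147 146 145 141]
 [ 86  95  98 100 105 115 142 145 147 145 144 142]
 [123 145 144 146 146 144 145 145 144 146 142 144]]
L
[[126 125  78  72 152  96 124 131 125 128 127]
 [126 116  62  77 142  87 117 129 127 129 125]
 [127  92  41  67 120  95 107 127 128 130 128]
 [121  59  42  60  81  81 118 125 120 127 126]
 [116  53  42  45  41  60 121 109 109 124 126]
 [101  47  45  38  40  84 115 111 104 108 120]
 [ 96  50  41  36  49 113 103 109 107 104 103]
 [ 93  46  42  45  52 109  84 108 106 103  96]
 [ 96  46  44  46  46  81  66  98 101  96  95]
 [101  45  46  44  37  54  48  85  96  94  93]
 [ 98  54  43  49  44  58  51  76  97  99  96]
 [ 96  69  45  50  53  87  87  77  98  97  98]
 [ 85  77  45  46  48  69 134  93  94  96  97]
 [ 92  98  57  45  46  58 111 117  92  95 100]
[... 1722 characters left out ...]
 6  5  6  8  5  2  1 -1  0]
 [ 1 -3  1  3  5  6  8  8  8  6  1  1  2]
 [ 0 -4 -1  3  4  4  7  8  7  6  2  0  2]
 [ 1  1  3  3  3  5  8 11  8  7  3  2  0]
 [ 1  2  0  4  2  6  8 10  9  3  1  1  1]
 [ 1 -1  2  5  5  7  5 10  9  1  4  1  2]
 [ 2  0  1  2  2  9  9 10  8  2  3 -1  1]
 [ 5 -1  0  3  3  8  7 12  8  5  3  1  0]
 [ 3  1 -2  5  4  7  5  7  7  6  2  0  0]
 [-1  3  0 -1  4  4  4  8  6  6  5  1 -2]
 [ 1  3  1  0  4  1  5  6  6  5  3  1  1]
 [ 2  0  0  4  4  3  5  4  4  5  2  4  5]
 [-1  1 -1  2  1  5  7  6  7  5  5  4  4]
 [ 1  1  1  2  1  1  5  4  6  8  7  3  2]
 [-1  2  3  0 -2  2  6  4  7  9  9  2  2]
 [ 2  2  0  0 -1  1  4  3  7  8  8  3 -1]
 [-1  3 -1  2 -1  1  4  3  4  9  9  4  1]]
```

Run:
```python
from h import *
c=np.load("top.npy",allow_pickle=True).item()
L=plane(c,(315.8,192.3),.142);Rr=plane(c,(352.3,186.2),.142); d=L-Rr
print(L,Rr,np.linalg.norm(d),"yaw",np.degrees(np.arctan2(-d[0],d[1])),"mid",(L+Rr)/2)
# pot rim: bright ring
g=cv2.cvtColor(c["image"],cv2.COLOR_RGB2GRAY).astype(float)
cen=np.array([333.5,190.]); P=[]
for a in np.arange(0,360,4):
    r=np.arange(14,22,.25); q=cen+np.outer(r,[np.cos(np.radians(a)),np.sin(np.radians(a))])
    v=cv2.remap(g.astype(np.float32),q[:,0].astype(np.float32)[None],q[:,1].astype(np.float32)[None],cv2.INTER_LINEAR)[0]
    s=v-np.minimum(v[max(0,v.argmax()-8)],v[min(len(v)-1,v.argmax()+8)])
    if v.max()>125: P.append(plane(c,q[v.argmax()],.116)[:2])
P=np.array(P)
for _ in range(6):
    A=np.c_[2*P,np.ones(len(P))]; s=np.linalg.lstsq(A,(P**2).sum(1),rcond=None)[0]; r=np.sqrt(s[2]+s[:2]@s[:2]); e=np.linalg.norm(P-s[:2],axis=1)-r; k=abs(e)<max(.0025,1.5*e.std()); P=P[k]
print("rim centre",s[:2],"r",r,len(P),e.std())
```

```text
[ 0.40729836 -0.24200113  0.142     ] [ 0.42321591 -0.35500226  0.142     ] 0.1141167094684127 yaw 8.018038348102824 mid [ 0.41525713 -0.29850169  0.142     ]
rim centre [ 0.4167718  -0.30108693] r 0.05709251707602208 62 0.0007136635964189016
```

Request:
carry_out(plan=[{"dx":-20,"dy":-1,"dz":0,"twist":6,"fingers":-0.3},{"dx":-50,"dy":-3,"dz":0,"twist":13,"fingers":-0.3},{"dx":-85,"dy":-5,"dz":0,"twist":20,"fingers":-0.3},{"dx":-115,"dy":-7,"dz":0,"twist":27,"fingers":-0.3},{"dx":-130,"dy":-8,"dz":0,"twist":33,"fingers":-0.3}])

```text
clock: 0.52
eef_pos: [0.2923, 0.4166, 0.1943]
tool_rot: [0.449, 0.893, -0.001, 0.0]
ft_force: [-0.4, -0.4, 0.2]
grip_width: 0.0554
grasp_force: 0.0
```

```bash
cat >> h.py <<'E'
def st(t=None,yaw=None):
    o=bot.get_obs(); M=R.from_quat(o["tool_rot"]).as_matrix(); y=np.degrees(np.arctan2(M[1,1],M[0,1]))
    print("t",round(o["clock"],2),"tcp",np.round(np.array(o["eef_pos"])*1e3,1),"yaw",round(y,2),"z-axis",np.round(M[:,2],3),"w",round(o["grip_width"]*1e3,1),"gf",round(o["grasp_force"],1),"F",np.round(o["ft_force"],1),"T",np.round(o["ft_torque"],2),"j",np.round(o["joint_pos"],2))
    if t is not None: print("delta mm",np.round(M.T@(np.array(t)-np.array(o["eef_pos"]))*1e3,1),"twist",round(y-yaw,2))
E
python3 -c "
from h import *
st([.408,.367,.1],3.2)"
```

```text
t 0.52 tcp [292.3 416.6 194.3] yaw 36.6 z-axis [ 0.    -0.001 -1.   ] w 55.4 gf 0.0 F [-0.4 -0.4  0.2] T [-0.01 -0.02 -0.03] j [ 0.96  0.26  0.03  1.34 -0.    1.89]
delta mm [-108.7   63.4   94.4] twist 33.4
```

Request:
carry_out(plan=[{"dx":-20,"dy":12,"dz":0,"twist":6.5,"fingers":-0.1},{"dx":-50,"dy":29,"dz":5,"twist":13.5,"fingers":-0.1},{"dx":-80,"dy":47,"dz":20,"twist":20.5,"fingers":-0.1},{"dx":-100,"dy":59,"dz":45,"twist":27.5,"fingers":-0.1},{"dx":-108,"dy":63,"dz":75,"twist":33.4,"fingers":-0.1}])

```text
clock: 0.93
eef_pos: [0.4095, 0.3696, 0.1202]
tool_rot: [0.687, 0.726, 0.002, 0.001]
ft_force: [-0.5, 1.0, 0.4]
grip_width: 0.047
grasp_force: 0.0
```

```bash
python3 -c "
from h import *
st([.408,.367,.022],3.2)
c=camera('top'); save(c,'t2.png',(100,170,240,230),5)
c=camera('scene'); save(c,'s2.png',(60,150,260,290),4)"
```

```text
t 0.93 tcp [409.5 369.6 120.2] yaw 3.14 z-axis [ 0.004  0.002 -1.   ] w 47.0 gf 0.0 F [-0.5  1.   0.4] T [0.09 0.01 0.02] j [ 0.73  0.38  0.    1.19 -0.    2.25]
delta mm [-2.7 -2.1 98.2] twist -0.06
```

View pics/s2.png

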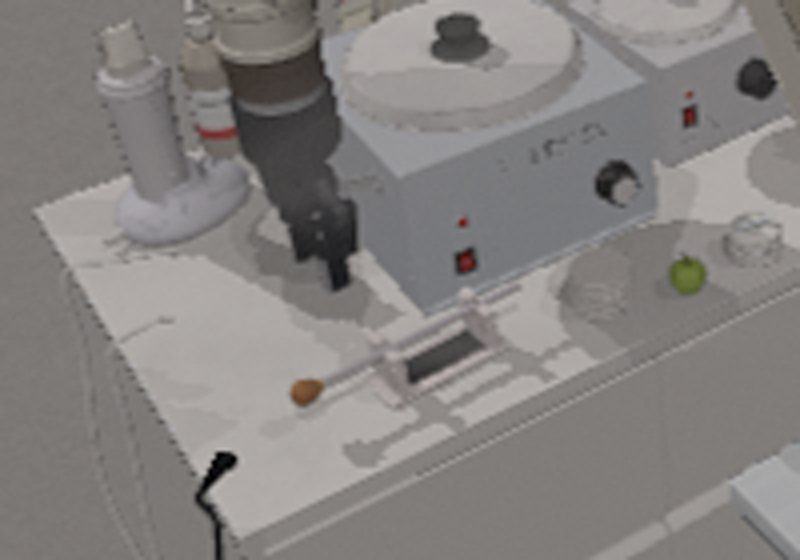

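The scene view shows the knob at about (307,390) and the tip at (518,291), with the gripper above the bar. I'll check those points against the top view.

```bash
python3 -c "
from h import *
c=np.load('scene.npy',allow_pickle=True).item()
print(plane(c,(60+307/4,150+390/4),.041),plane(c,(60+518/4,150+291/4),.041), plane(c,(60+355/4,150+366/4),.041))
st([.408,.367,.022],3.2)"
```

```text
[0.41054067 0.39790941 0.041     ] [0.41496771 0.19588091 0.041     ] [0.41319427 0.35377288 0.041     ]
t 1.03 tcp [403.5 366.  114.4] yaw 3.5 z-axis [-0.008 -0.008 -1.   ] w 47.0 gf 0.0 F [-0.8 -0.  -1.3] T [-0.    0.07  0.06] j [ 0.74  0.38 -0.01  1.19 -0.    2.25]
delta mm [ 1.4  5.4 92.3] twist 0.3
```

Request:
carry_out(plan=[{"dx":0,"dy":2,"dz":15,"twist":0,"fingers":-0.1},{"dx":0,"dy":2,"dz":35,"twist":0,"fingers":-0.1},{"dx":0,"dy":2,"dz":45,"twist":0,"fingers":-0.1},{"dx":0,"dy":2,"dz":45,"twist":0,"fingers":-0.1},{"dx":0,"dy":2,"dz":45,"twist":0,"fingers":-0.1}])

```text
clock: 1.45
eef_pos: [0.4065, 0.3705, 0.0753]
tool_rot: [0.683, 0.73, -0.0, -0.0]
ft_force: [-0.4, -0.1, 0.2]
grip_width: 0.0469
grasp_force: 0.0
```

```bash
python3 -c "
from h import *
st([.41,.367,.022],3.2)"
```

```text
t 1.45 tcp [406.5 370.5  75.3] yaw 3.8 z-axis [-0.001 -0.    -1.   ] w 46.9 gf 0.0 F [-0.4 -0.1  0.2] T [ 0.03  0.   -0.01] j [ 0.74  0.42 -0.07  1.09  0.    2.24]
delta mm [-3.7  3.3 53.3] twist 0.6
```

Request:
carry_out(plan=[{"dx":-1,"dy":1,"dz":12,"twist":1,"fingers":-0.1},{"dx":-3,"dy":3,"dz":28,"twist":1,"fingers":-0.1},{"dx":-4,"dy":3,"dz":42,"twist":1,"fingers":-0.1},{"dx":-4,"dy":3,"dz":52,"twist":1,"fingers":-0.1},{"dx":-4,"dy":3,"dz":53,"twist":1,"fingers":-0.1}])

```text
clock: 1.87
eef_pos: [0.4097, 0.3661, 0.0211]
tool_rot: [0.69, 0.724, -0.001, -0.0]
ft_force: [-0.3, -0.3, -0.7]
grip_width: 0.0469
grasp_force: 0.0
```

```bash
python3 -c "
from h import *
st([.41,.367,.022],2.8)"
```

```text
t 1.87 tcp [409.7 366.1  21.1] yaw 2.73 z-axis [-0.001 -0.001 -1.   ] w 46.9 gf 0.0 F [-0.3 -0.3 -0.7] T [-0.05  0.    0.02] j [ 0.73  0.47 -0.14  0.96  0.    2.25]
delta mm [ 0.9  0.4 -0.9] twist -0.07
```

Request:
carry_out(plan=[{"dx":0,"dy":0,"dz":0,"twist":0,"fingers":0.4},{"dx":0,"dy":0,"dz":0,"twist":0,"fingers":0.7},{"dx":0,"dy":0,"dz":0,"twist":0,"fingers":1},{"dx":0,"dy":0,"dz":0,"twist":0,"fingers":1},{"dx":0,"dy":0,"dz":0,"twist":0,"fingers":1}])

```text
clock: 2.28
eef_pos: [0.4109, 0.3668, 0.0226]
tool_rot: [0.69, 0.723, 0.001, 0.0]
ft_force: [0.2, 0.0, -0.9]
grip_width: 0.0002
grasp_force: 0.0
```

Request:
carry_out(plan=[{"dx":0,"dy":0,"dz":0,"twist":0,"fingers":1},{"dx":0,"dy":0,"dz":0,"twist":0,"fingers":1},{"dx":0,"dy":0,"dz":0,"twist":0,"fingers":1},{"dx":0,"dy":0,"dz":0,"twist":0,"fingers":1},{"dx":0,"dy":0,"dz":0,"twist":0,"fingers":1}])

```text
clock: 2.7
eef_pos: [0.4105, 0.3663, 0.0218]
tool_rot: [0.69, 0.723, -0.0, -0.0]
ft_force: [-0.1, -0.2, -0.1]
grip_width: -0.0002
grasp_force: 0.0
```

```bash
python3 -c "
from h import *
st([.41,.367,.022],2.8)"
```

```text
t 2.7 tcp [410.5 366.3  21.8] yaw 2.67 z-axis [-0. -0. -1.] w -0.2 gf 0.0 F [-0.1 -0.2 -0.1] T [-0.03 -0.01  0.03] j [ 0.73  0.47 -0.14  0.96 -0.    2.25]
delta mm [ 0.7 -0.5 -0.2] twist -0.13
```

The fingers shut on nothing, so I'll look.

```bash
python3 -c "
from h import *
c=camera('scene'); a=c['image'][200:275,110:210,::-1]
t=camera('top'); b=t['image'][170:220,100:200,::-1]
f=lambda x:cv2.resize(x,None,fx=4.5,fy=4.5,interpolation=cv2.INTER_CUBIC)
cv2.imwrite('pics/c3.png',np.vstack([f(a),f(b)]))
print(proj(c,bot.get_obs()['eef_pos'])-[110,200],proj(t,bot.get_obs()['eef_pos'])-[100,170])
np.save('scene.npy',c,allow_pickle=True);np.save('top.npy',t,allow_pickle=True)"
```

```text
[36.57081886 47.71169701] [28.32581553 30.16209326]
```

View pics/c3.png

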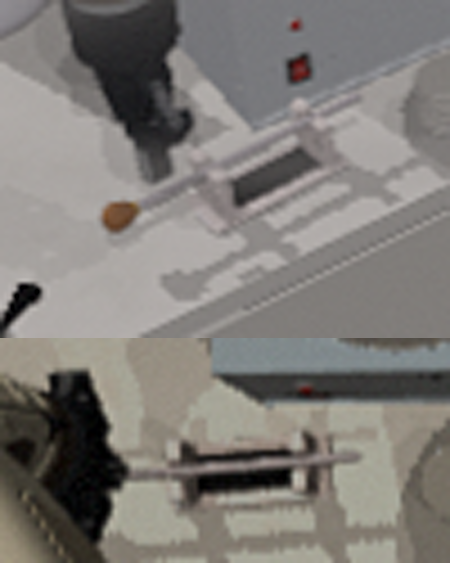

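```bash
python3 -c "
from h import *
c=np.load('scene.npy',allow_pickle=True).item()
u=(110+155/4.5,200+182/4.5)
for z in (.01,.022,.03,.041,.05,.06): print(z,plane(c,u,z))
for z in (.022,.041,.05): print((proj(c,(.4105,.3663,z))-[110,200])*4.5)
print((proj(c,(.4115,.3663,.041))-[110,200])*4.5)
a=c['image'][232:258,132:162]; print(a.mean(2).astype(int))
st()"
```

```text
0.01 [0.46219561 0.35284683 0.01      ]
0.022 [0.44860083 0.35681317 0.022     ]
0.03 [0.43953765 0.3594574  0.03      ]
0.041 [0.42707576 0.36309322 0.041     ]
0.05 [0.41687968 0.36606798 0.05      ]
0.06 [0.40555069 0.36937327 0.06      ]
[164.55350372 214.46952986]
[160.34138659 195.72567944]
[158.32219847 186.74032631]
[159.77476922 194.99936113]
[[162 153 154 153 154 156 158 134  66  52  49  51  49  52  46  62  98 117
  138 159 147 128 150 172 172 171 169 169 169 168]
 [161 153 153 152 153 153 156 140  97  75  66  58  56  55  53 101 150 159
  156 155 160 167 166 165 168 170 169 169 168 166]
 [162 153 153 153 153 154 154 146 117  96  86  59  59  60  59  98 144 155
  155 155 162 170 167 158 157 166 168 165 159 148]
 [168 162 151 152 152 152 153 148 120  98  94  69  65  66  66  80 132 155
  154 147 144 159 159 143 133 149 159 146 137 129]
 [166 160 151 152 152 152 153 154 134  99 101  77  66  72  69  71 124 155
  155 151 138 131 130 129 133 139 140 129 123 130]
 [165 161 153 150 149 151 152 154 133  99 104  88  71  71  69  67 112 150
  155 159 150 128 132 139 144 146 147 140 133 1
[... 1958 characters left out ...]
 172 172 172 172 173 172 172 173 174 174 172]
 [161 160 155 147 152 155 158 165 171 171 170 169 170 170 171 172 171 172
  172 172 172 172 171 172 174 172 171 172 174 173]
 [159 160 165 170 165 162 172 173 171 170 170 169 170 171 171 172 170 171
  172 171 171 172 172 171 172 172 173 174 171 167]
 [160 162 168 168 169 168 170 170 169 169 169 170 171 171 172 172 172 172
  172 172 172 171 171 172 172 171 170 169 155 133]
 [160 163 169 168 168 169 170 169 169 170 170 170 171 171 172 172 172 171
  171 172 172 173 172 173 173 170 168 155 135 136]]
t 2.8 tcp [410.5 366.3  21.8] yaw 2.67 z-axis [-0. -0. -1.] w 0.4 gf 0.0 F [-0.5  0.5 -0.7] T [-0.03  0.01  0.  ] j [ 0.73  0.47 -0.14  0.96 -0.    2.25]
```

```bash
python3 -c "
from h import *
c=np.load('scene.npy',allow_pickle=True).item()
print(proj(c,(.4035,.366,.114)), proj(c,(.4035,.366,.154)))
print(proj(c,(.17,.47,.195)))
t=np.load('top.npy',allow_pickle=True).item()
print(plane(t,(100+118/4.5,170+(470-338)/4.5),.04))
"
python3 - <<'E'
import cv2,numpy as np,sys
sys.path.insert(0,'.')
im=cv2.imread('pics/s2.png')
a=im[150:330,240:480]
b=cv2.imread('pics/scene1.png')[300:420,120:270]
a=cv2.resize(a,None,fx=2,fy=2); b=cv2.resize(b,None,fx=2.,fy=2.)
d=np.zeros((360,800,3),np.uint8); d[:,:480]=a; d[:240,480:780]=b
cv2.imwrite('pics/c4.png',d)
E
```

```text
[142.87568323 227.91496084] [140.7311236  218.31190097]
[137.72891731 266.45283614]
[0.41154835 0.36758837 0.04      ]
```

View pics/c4.png

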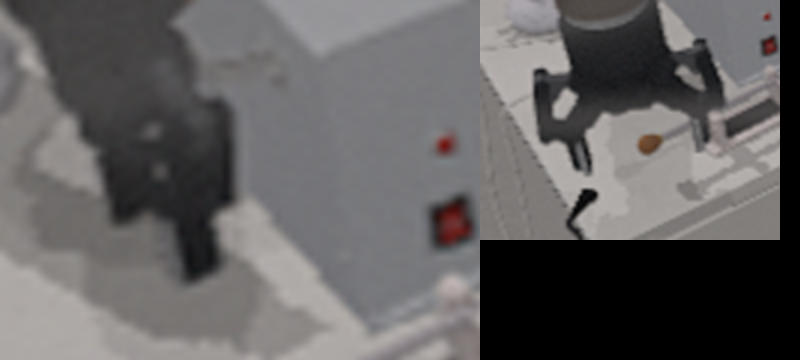

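The crops show fingertips about 8 to 10 px higher than the reported TCP projects, at the start, above the bar and now. That means the real tips are roughly 3 cm above the reported height. I'll open the fingers, go lower and check by force and image.

Request:
carry_out(plan=[{"dx":0,"dy":0,"dz":0,"twist":0,"fingers":-0.1},{"dx":0,"dy":0,"dz":0,"twist":0,"fingers":-0.1},{"dx":0,"dy":0,"dz":0,"twist":0,"fingers":-0.1},{"dx":0,"dy":0,"dz":5,"twist":0,"fingers":-0.1},{"dx":0,"dy":0,"dz":12,"twist":0,"fingers":-0.1}])

```text
clock: 3.22
eef_pos: [0.4111, 0.3669, 0.01]
tool_rot: [0.69, 0.723, 0.001, 0.0]
ft_force: [-0.2, 0.3, -1.4]
grip_width: 0.047
grasp_force: 0.0
```

Request:
carry_out(plan=[{"dx":0,"dy":0,"dz":2,"twist":0,"fingers":-0.1},{"dx":0,"dy":0,"dz":4,"twist":0,"fingers":-0.1},{"dx":0,"dy":0,"dz":6,"twist":0,"fingers":-0.1},{"dx":0,"dy":0,"dz":8,"twist":0,"fingers":-0.1},{"dx":0,"dy":0,"dz":8,"twist":0,"fingers":-0.1}])

```text
clock: 3.63
eef_pos: [0.4103, 0.3662, 0.0013]
tool_rot: [0.69, 0.723, -0.0, -0.0]
ft_force: [-0.1, -0.6, 0.8]
grip_width: 0.0471
grasp_force: 0.0
```

```bash
python3 -c "
from h import *
st()
c=camera('scene'); save(c,'s5.png',(110,190,210,270),6); save(c,'s5.png',(110,190,210,270),6)
np.save('scene.npy',c,allow_pickle=True)"
```

```text
t 3.63 tcp [410.3 366.2   1.3] yaw 2.67 z-axis [-0.001 -0.    -1.   ] w 47.1 gf 0.0 F [-0.1 -0.6  0.8] T [ 0.03 -0.02 -0.02] j [ 0.73  0.5  -0.16  0.92 -0.    2.25]
```

View pics/s5.png

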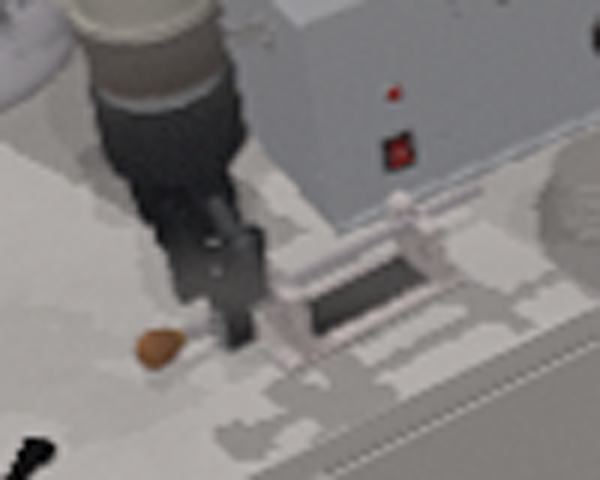

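The near finger now stands in front of the bar, with its tip at (238,345) in the crop.

```bash
python3 -c "
from h import *
c=np.load('scene.npy',allow_pickle=True).item()
u=(110+238/6,190+344/6)
for z in (.01,.02,.03,.035,.04): print(z,plane(c,u,z))
u=(110+285/6,190+335/6)
print('cheek foot',[plane(c,u,z) for z in (0,.02)])"
```

```text
0.01 [0.41855517 0.3533303  0.01      ]
0.02 [0.40769231 0.35663042 0.02      ]
0.03 [0.39682946 0.35993055 0.03      ]
0.035 [0.39139803 0.36158061 0.035     ]
0.04 [0.3859666  0.36323068 0.04      ]
cheek foot [array([0.41961486, 0.32513896, 0.        ]), array([0.39809635, 0.33226532, 0.02      ])]
```

Request:
carry_out(plan=[{"dx":0,"dy":0,"dz":4,"twist":0,"fingers":-0.1},{"dx":0,"dy":0,"dz":8,"twist":0,"fingers":-0.1},{"dx":0,"dy":0,"dz":11,"twist":0,"fingers":-0.1},{"dx":0,"dy":0,"dz":11,"twist":0,"fingers":0.4},{"dx":0,"dy":0,"dz":11,"twist":0,"fingers":0.7}])

```text
clock: 4.1
eef_pos: [0.4103, 0.3661, -0.0096]
tool_rot: [0.69, 0.723, -0.0, -0.0]
ft_force: [-1.0, -0.0, -0.2]
grip_width: 0.0235
grasp_force: 0.0
```

Request:
carry_out(plan=[{"dx":0,"dy":0,"dz":0,"twist":0,"fingers":1},{"dx":0,"dy":0,"dz":0,"twist":0,"fingers":1},{"dx":0,"dy":0,"dz":0,"twist":0,"fingers":1},{"dx":0,"dy":0,"dz":0,"twist":0,"fingers":1},{"dx":0,"dy":0,"dz":0,"twist":0,"fingers":1}])

```text
clock: 4.52
eef_pos: [0.4106, 0.3665, -0.009]
tool_rot: [0.69, 0.723, 0.0, 0.0]
ft_force: [0.1, 0.1, 0.9]
grip_width: 0.0058
grasp_force: 58.5
```

```bash
python3 -c "
from h import *
st()"
```

```text
t 4.52 tcp [410.6 366.5  -9. ] yaw 2.67 z-axis [ 0.  0. -1.] w 5.8 gf 58.5 F [0.1 0.1 0.9] T [ 0.01 -0.04  0.03] j [ 0.73  0.51 -0.17  0.89 -0.    2.25]
```

Request:
carry_out(plan=[{"dx":0,"dy":0,"dz":-5,"twist":0,"fingers":1},{"dx":0,"dy":0,"dz":-15,"twist":0,"fingers":1},{"dx":0,"dy":0,"dz":-25,"twist":0,"fingers":1},{"dx":0,"dy":0,"dz":-35,"twist":0,"fingers":1},{"dx":0,"dy":0,"dz":-40,"twist":0,"fingers":1}])

```text
clock: 4.93
eef_pos: [0.4116, 0.3674, 0.0333]
tool_rot: [0.69, 0.723, 0.002, 0.0]
ft_force: [0.7, -0.1, -1.0]
grip_width: 0.0057
grasp_force: 58.5
```

```bash
python3 -c "
from h import *
st()
c=camera('scene'); t=camera('top')
f=lambda x:cv2.resize(x[...,::-1],None,fx=5,fy=5,interpolation=cv2.INTER_CUBIC)
cv2.imwrite('pics/c6.png',np.vstack([f(c['image'][195:265,110:210]),f(t['image'][180:220,100:200])]))
np.save('scene.npy',c,allow_pickle=True);np.save('top.npy',t,allow_pickle=True)"
```

```text
t 4.93 tcp [411.6 367.4  33.3] yaw 2.67 z-axis [ 0.003  0.002 -1.   ] w 5.7 gf 58.5 F [ 0.7 -0.1 -1. ] T [ 0.03 -0.04 -0.01] j [ 0.73  0.46 -0.12  0.99  0.    2.25]
```

View pics/c6.png

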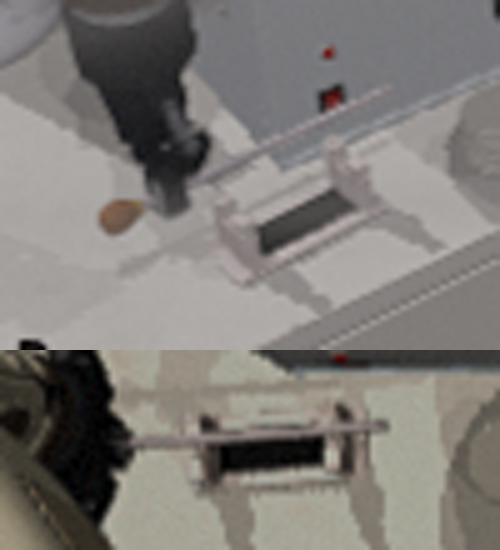

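The bar is out of the rest. In the scene crop the knob is at (120,215) and the tip at (391,89). In the top crop the tip is at (387,74).

```bash
cat >> h.py <<'E'
def tri(c1,p1,c2,p2):
    A=[];b=[]
    for c,p in((c1,p1),(c2,p2)):
        e=np.array(c["eye"]); d=plane(c,p,0)-e; d/=np.linalg.norm(d); N=np.eye(3)-np.outer(d,d); A.append(N); b.append(N@e)
    A=np.vstack(A); b=np.hstack(b); x=np.linalg.lstsq(A,b,rcond=None)[0]; return x, np.linalg.norm(A@x-b)
E
python3 -c "
from h import *
c=np.load('scene.npy',allow_pickle=True).item();t=np.load('top.npy',allow_pickle=True).item()
T,e=tri(c,(110+391/5-.4,195+89/5-.4),t,(100+387/5-.4,180+74/5-.4)); print('tip',T,e)
k=(110+120/5-.4,195+215/5-.4)
for z in (.06,.07,.08,.09,.1):
    p=plane(c,k,z); d=T-p; print(z,p,np.linalg.norm(d),'pitch deg',np.degrees(np.arcsin(d[2]/np.linalg.norm(d))),'yaw',np.degrees(np.arctan2(d[0],-d[1])))
"
```

```text
tip [0.41930429 0.19358715 0.08401402] 0.0019549089703517096
0.06 [0.44107819 0.39226418 0.06      ] 0.20130408876996644 pitch deg 6.851258514032661 yaw -6.254339207926874
0.07 [0.42934833 0.39531117 0.07      ] 0.202459515664485 pitch deg 3.9691230159834316 yaw -2.850457966938004
0.08 [0.41761846 0.39835817 0.08      ] 0.2048172910908106 pitch deg 1.1229573485017237 yaw 0.47169273827578484
0.09 [0.40588859 0.40140516 0.09      ] 0.2083365975904057 pitch deg -1.6464636985066852 yaw 3.6936065643539826
0.1 [0.39415872 0.40445216 0.1       ] 0.21295985767370382 pitch deg -4.304997290403425 yaw 6.800385536825291
```

Request:
carry_out(plan=[{"dx":0,"dy":-5,"dz":-15,"twist":0,"fingers":1},{"dx":1,"dy":-20,"dz":-35,"twist":0,"fingers":1},{"dx":2,"dy":-40,"dz":-55,"twist":0,"fingers":1},{"dx":3,"dy":-60,"dz":-75,"twist":0,"fingers":1},{"dx":3,"dy":-70,"dz":-85,"twist":0,"fingers":1}])

```text
clock: 5.45
eef_pos: [0.3392, 0.3665, 0.1178]
tool_rot: [0.69, 0.724, 0.001, -0.0]
ft_force: [-0.4, -0.2, 0.1]
grip_width: 0.0057
grasp_force: 58.6
```

Request:
carry_out(plan=[{"dx":-20,"dy":0,"dz":0,"twist":0,"fingers":1},{"dx":-55,"dy":0,"dz":0,"twist":-1,"fingers":1},{"dx":-95,"dy":0,"dz":0,"twist":-2,"fingers":1},{"dx":-130,"dy":0,"dz":0,"twist":-3,"fingers":1},{"dx":-160,"dy":0,"dz":0,"twist":-4,"fingers":1}])

```text
clock: 5.87
eef_pos: [0.3472, 0.2041, 0.1153]
tool_rot: [0.664, 0.747, -0.001, 0.0]
ft_force: [0.3, -1.0, -0.9]
grip_width: 0.0056
grasp_force: 58.6
```

```bash
python3 -c "
from h import *
st([.3805,-.0475,.115],8)"
```

```text
t 5.87 tcp [347.2 204.1 115.3] yaw 6.73 z-axis [-0.    -0.001 -1.   ] w 5.6 gf 58.6 F [ 0.3 -1.  -0.9] T [ 0.04 -0.02 -0.07] j [ 0.53  0.11 -0.38  1.09 -0.    1.99]
delta mm [-253.7    3.5    0.6] twist -1.27
```

Request:
carry_out(plan=[{"dx":-20,"dy":0,"dz":0,"twist":-0.5,"fingers":1},{"dx":-55,"dy":1,"dz":0,"twist":-1.3,"fingers":1},{"dx":-95,"dy":2,"dz":0,"twist":-1.3,"fingers":1},{"dx":-135,"dy":3,"dz":5,"twist":-1.3,"fingers":1},{"dx":-165,"dy":3,"dz":10,"twist":-1.3,"fingers":1}])

```text
clock: 6.28
eef_pos: [0.3703, 0.0402, 0.1057]
tool_rot: [0.657, 0.754, 0.0, 0.001]
ft_force: [0.2, 0.9, -0.7]
grip_width: 0.0056
grasp_force: 58.6
```

Request:
carry_out(plan=[{"dx":-15,"dy":0,"dz":5,"twist":0,"fingers":1},{"dx":-40,"dy":0,"dz":10,"twist":0,"fingers":1},{"dx":-60,"dy":0,"dz":12,"twist":0,"fingers":1},{"dx":-70,"dy":0,"dz":12,"twist":0,"fingers":1},{"dx":-70,"dy":0,"dz":12,"twist":0,"fingers":1}])

```text
clock: 6.7
eef_pos: [0.3798, -0.0285, 0.0933]
tool_rot: [0.658, 0.753, -0.0, 0.0]
ft_force: [0.4, 0.9, -0.6]
grip_width: 0.0054
grasp_force: 58.6
```

```bash
python3 -c "
from h import *
st([.3805,-.0475,.092],8)
c=camera('scene'); t=camera('top')
f=lambda x,s:cv2.resize(x[...,::-1],None,fx=s,fy=s,interpolation=cv2.INTER_CUBIC)
a=f(t['image'][165:215,240:365],6); b=f(c['image'][130:180,240:365],6)
cv2.imwrite('pics/c7.png',np.vstack([a,b]))
np.save('scene.npy',c,allow_pickle=True);np.save('top.npy',t,allow_pickle=True)
print('eyes in scene crop',[((proj(c,p)-[240,130])*6).round() for p in((.408,-.2436,.142),(.424,-.356,.142))])"
```

```text
t 6.7 tcp [379.8 -28.5  93.3] yaw 7.77 z-axis [-0.    -0.001 -1.   ] w 5.4 gf 58.6 F [ 0.4  0.9 -0.6] T [ 0.08  0.   -0.03] j [-0.07  0.09 -0.46  1.02 -0.    1.36]
delta mm [-19.   -1.9   1.4] twist -0.23
eyes in scene crop [array([270., 181.]), array([378., 120.])]
```

View pics/c7.png

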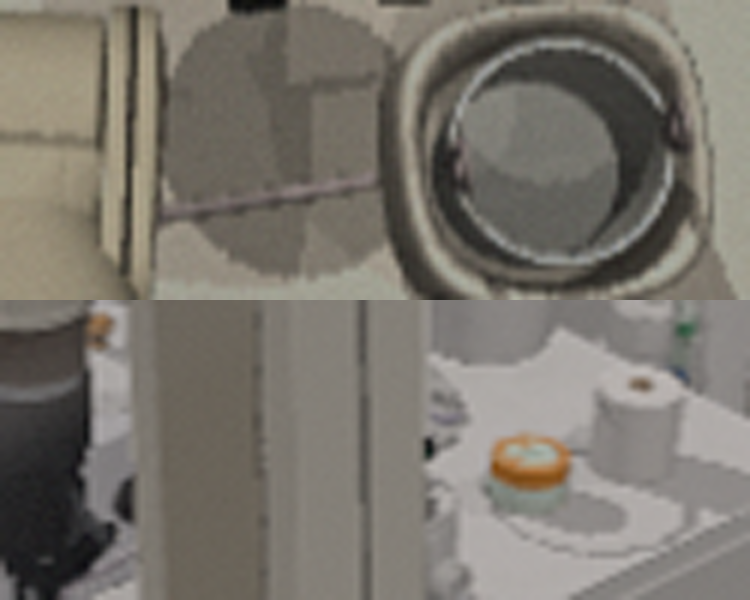

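The top crop shows the bar from (165,214) to its tip at (382,182), with the left eye at about (458,165) and the right at (679,130). The scene view of the heater is blocked by the arm. I'll fit the bar's line against the eyes.

```bash
cat >> h.py <<'E'
def eyes(t):
    """eye rings: reddish-purple excess (R-G) away from the neutral pot/well"""
    im=t["image"].astype(float); e=cv2.GaussianBlur(im[...,0]-im[...,1],(0,0),.8); r=[]
    for u0,u1,v0,v1 in((313,320,186,200),(349,356,179,193)):
        s=e[v0:v1,u0:u1]; w=np.clip(s-4,0,None); v,u=np.mgrid[v0:v1,u0:u1]; r.append(((w*u).sum()/w.sum(),(w*v).sum()/w.sum()))
    return r
def barline(t,u0,u1,f,z):
    im=t["image"].astype(float); e=im[...,0]-im[...,1]; P=[]
    for u in range(u0,u1):
        v=np.arange(int(round(f(u)))-3,int(round(f(u)))+4); w=np.clip(e[v,u]-5,0,None)
        if w.sum()>6: P.append((u,(w*v).sum()/w.sum()))
    W=np.array([plane(t,p,z)[:2] for p in P]); a=np.polyfit(W[:,1],W[:,0],1); return a,1e3*np.std(W[:,0]-np.polyval(a,W[:,1])),len(P)
E
python3 -c "
from h import *
t=np.load('top.npy',allow_pickle=True).item()
im=t['image'].astype(int)
print((im[...,0]-im[...,1])[190:206,[270,280,290,298,302,304]].T)
print((im[...,0]-im[...,1])[186:200,312:321]); print((im[...,0]-im[...,1])[179:193,348:357])
a,s,n=barline(t,268,303,lambda u:165+214/6-(u-240-165/6)*.1475,.142); print(a,'yaw',np.degrees(np.arctan(-a[0])),s,n)
E=[plane(t,p,.142) for p in eyes(t)]; print(eyes(t),E)
for p in E+[(.408,-.2436),(.424,-.3564)]: print('bar x - eye x mm',1e3*(np.polyval(a,p[1])-p[0]))
print('yaw eyes',np.degrees(np.arctan2(E[1][0]-E[0][0],E[0][1]-E[1][1])))"
```

```text
[[ 8  6  4  8  6  6  6  7  7 10  8  3  8  8  3  7]
 [ 6  6  5  5  5  6  9  7  7  5  3  6  4  6  6  5]
 [ 4  5  5  3  6  7 10  9  7  5  5  6  8  3  7  6]
 [ 5  5  4  5  9 14  7  3  8  4  6  6  5  6  7  8]
 [ 5  7  5  9  9  8  7  7  7  6  5  6  3  8  6  5]
 [ 1  4  3  3  3  5  2  3  4  1  4  1  2  5  6  8]]
[[ 7  1  3  0  0  3  2  1  1]
 [ 6  0  2  0  3  2  1  2  2]
 [ 3 -1 -1  4 12  7  4  2  1]
 [ 1  0  4  4  9 11  5  0  2]
 [ 0  1  2  3  7 10  4  2 -1]
 [ 3 -3  5  2  6  9  5  1  2]
 [ 1  1  3  5 11  9  8  2  1]
 [ 0  0  0  7 10  9  8  1  2]
 [ 3 -2  4  2  8  6  7  1 -1]
 [ 2  2  2  3  3  4  6  1  2]
 [ 2 -2  0  4  4  4  4  2  2]
 [ 2  1  0  1 -1  1  3  1  0]
 [ 5  2  1 -3 -1  3  1  2 -1]
 [ 7  1 -1  1 -1  2  3 -1  1]]
[[ 0  4  2  5  5  7  8  7  1]
 [-3  0  4  4  5  8  7  7  5]
 [-1 -1  1  1  4  8  9  7  5]
 [ 0  2  3  7  4 10  8  7  5]
 [ 0  2  0  5  5  8  9  9  5]
 [-1  2  3  4  7  4 13  7  3]
 [-1  1  0  5  8  2  9  9  1]
 [-1  1  3  4 10  7 11  5  3]
 [ 3  2  3  5  8  5  7  7  6]
 [ 1  1  3  3  5  7  7  9  6]
 [ 1  1  2  3  4  3  6  7  6]
 [ 1 -1 -1  4  3  2  5  7  6]
 [ 0  1  2  0  3  5  4  8  7]
 [-1  3  0  1  2  5  5  3  8]]
[-0.14533848  0.37247357] yaw 8.269380497148994 1.2128972700156297 35
[(np.float64(316.66107535984247), np.float64(191.26954336848226)), (np.float64(353.71147161353116), np.float64(184.34513946777156))] [array([ 0.41040245, -0.2447764 ,  0.142     ]), array([ 0.42883952, -0.35964588,  0.142     ])]
bar x - eye x mm -2.35345499081957
bar x - eye x mm -4.0955673582703245
bar x - eye x mm -0.12197625553245217
bar x - eye x mm 0.2722044049258132
yaw eyes 9.118458721479433
```

Request:
carry_out(plan=[{"dx":-4,"dy":0.5,"dz":1,"twist":-0.3,"fingers":1},{"dx":-10,"dy":0.5,"dz":1,"twist":-0.3,"fingers":1},{"dx":-16,"dy":0.6,"dz":1,"twist":-0.3,"fingers":1},{"dx":-22,"dy":0.7,"dz":1,"twist":-0.3,"fingers":1},{"dx":-24,"dy":0.7,"dz":1,"twist":-0.3,"fingers":1}])

```text
clock: 7.22
eef_pos: [0.3841, -0.0509, 0.0929]
tool_rot: [0.654, 0.756, -0.0, 0.0]
ft_force: [0.4, -0.4, -1.0]
grip_width: 0.0054
grasp_force: 58.6
```

Request:
carry_out(plan=[{"dx":0,"dy":0,"dz":0,"twist":0,"fingers":1},{"dx":0,"dy":0,"dz":0,"twist":0,"fingers":1},{"dx":0,"dy":0,"dz":0,"twist":0,"fingers":1},{"dx":0,"dy":0,"dz":0,"twist":0,"fingers":1},{"dx":0,"dy":0,"dz":0,"twist":0,"fingers":1}])

```text
clock: 7.63
eef_pos: [0.3837, -0.0501, 0.0928]
tool_rot: [0.654, 0.756, 0.0, -0.0]
ft_force: [-0.4, 0.2, -0.8]
grip_width: 0.0057
grasp_force: 58.6
```

```bash
python3 -c "
from h import *
st()
ts=[camera('top') for _ in range(6)]; t=dict(ts[0]); A=np.mean([x['image'].astype(float) for x in ts],0)
np.save('A.npy',A)
print(A[184:202,296:324].mean(2).astype(int)); print((A[...,0]-A[...,1])[184:202,296:324].round().astype(int))
t['image']=A
for u0,u1 in((272,300),(272,308)):
  a,s,n=barline(t,u0,u1,lambda u:165+214/6-(u-240-165/6)*.1475,.142); print(a,'yaw',np.degrees(np.arctan(-a[0])),s,n,[1e3*(np.polyval(a,p[1])-p[0]) for p in((.408,-.2436),(.424,-.3564))])
st()"
```

```text
t 7.63 tcp [383.7 -50.1  92.8] yaw 8.29 z-axis [-0.  0. -1.] w 5.7 gf 58.6 F [-0.4  0.2 -0.8] T [-0.02  0.01 -0.02] j [-0.13  0.1  -0.45  1.02  0.    1.3 ]
[[109 108 108 109 110 110 108  64  63  72 102 151 150  99  58 104 122  99
   76  99 146 129 125 125 126 126 125 126]
 [109 107 109 108 108 112 107  63  62  69 102 149 146 101  61 118 124  92
   61 119 111 124 123 125 125 124 123 123]
 [109 109 109 108 109 111 107  62  61  68 102 142 133  92  75 124 123  75
   69 147  92 122 127 123 124 123 123 124]
 [107 109 109 109 109 111 107  62  62  64  91 125 119  82  89 126 115  55
   77 143  88 116 126 125 125 124 124 124]
 [110 109 108 108 109 110 106  59  63  69  87 117 122  83  85 122  90  43
   66 117  93 104 125 125 125 123 124 125]
 [107 107 108 109 108 111 106  59  61  68  84 116 137  93  86 119  61  40
   58  81  78 116 121 119 123 123 122 123]
 [107 106 108 109 108 110 105  59  59  67  87 123 147 108  89 113  55  41
   45  43  56 117 107 104 119 123 124 120]
 [108 108 107 108 107 109 105  60  56  67  86 122 142 115  85  98  47  40
   34  41  78 113 109 102 105 117 119 112]
 [110 10
[... 2487 characters left out ...]
  0  2  1]
 [ 6  5  6  7  6  6  6  6  4  2  3  4  6  0  7  4  6  2 -1  0  1  2  2  1
   1  2  1  2]
 [ 6  6  6  6  6  6  5  6  4  4  5  4  5  1  6  6  5  4  0  1  2  0  1  2
   3  1  0  1]
 [ 6  5  5  7  6  7  6  6  3  4  3  4  5  6  6  8  5  6  1  2  0  0  2  2
   1  1  1  1]]
[-0.16172094  0.37114711] yaw 9.186392377824095 1.6417887772842683 27 [np.float64(2.542327085881202), np.float64(4.784449062403551)]
[-0.15870067  0.37155308] yaw 9.017674142823996 1.5951544652283767 35 [np.float64(2.212562492437231), np.float64(4.113997615383392)]
t 7.93 tcp [383.8 -50.2  92.8] yaw 8.28 z-axis [ 0. -0. -1.] w 5.6 gf 58.6 F [ 0.2 -0.  -0.5] T [ 0.03 -0.02 -0.03] j [-0.13  0.1  -0.45  1.02  0.    1.3 ]
```

```bash
python3 -c "
from h import *
A=np.load('A.npy'); print(A[177:196,347:359].mean(2).astype(int)); print((A[...,0]-A[...,1])[177:196,347:359].round().astype(int))"
```

```text
[[ 89  64  64  60  61  89 124 146 120 137 156 156]
 [131  76  54  54  59  75 113 144 137 105 154 157]
 [121 119  71  53  57  71 110 138 148 113 154 156]
 [ 78 141 121  60  59  70 105 140 147 119 153 157]
 [ 53  88 153  78  58  60  99 128 148 133 149 156]
 [ 51  57 115 100  54  47 103 118 149 143 128 155]
 [ 53  51  61  91  51  47  84 121 146 144 118 155]
 [ 54  53  46  48  41  67  63 124 140 151 125 153]
 [ 54  55  56  48  43  87  65 122 131 152 127 154]
 [ 54  55  59  44  47  93  62 102 120 153 123 155]
 [ 52  53  61  43  46  75  61  78 108 149 121 154]
 [ 51  54  63  51  40  44  54  64  99 145 122 147]
 [ 50  52  67  65  57  37  41  57  96 152 140 126]
 [ 50  58  67  74 100  67  56  63 105 154 147 108]
 [ 51  68  69  80 136  99  80  80 109 151 150 117]
 [ 50  71  70  81 146  91  80  82 109 149 149 119]
 [ 56  72  71  87 156  87  80  87 109 147 147 117]
 [ 71  74  73  99 160  79  73  90 111 146 147 112]
 [ 74  73  75  94 150  61  55  83 111 146 148 119]]
[[ 3  2  4  4  4  6  7  8  5  1  1  1]
 [ 0  2  3  3  4  4  7  7  5  2  1  1]
 [ 1  2  2  3  4  4  7  8  6  3  0  0]
 [-1 -1  0  2  5  4  7  9  7  4  0  0]
 [ 1 -1 -2  1  4  4  7  8  7  7  1  0]
 [ 1  0  2  3  5  4 10  8  7  8  2  1]
 [ 0  1  0  3  4  5  9 11  8  5  2  0]
 [ 2  0  1  4  4  5  6 11  8  2  4  0]
 [ 0  0  2  4  4  8  6 12  8  2  4  0]
 [ 0  1  0  3  5  8  6 10  7  2  4  2]
 [ 1  0  1  3  4  7  6  7  7  5  4  1]
 [ 1  2  0  1  3  5  6  6  6  5  3  3]
 [ 0  0 -1  0  3  3  4  7  8  6  3  1]
 [ 1  1  0  2  2  4  4  5  6  7  4  3]
 [ 0  0  1  1  1  3  5  6  6  6  5  3]
 [ 1  1  0  1  0  3  4  4  6  8  5  4]
 [ 1  2  0  0 -1  2  5  4  7 10  8  4]
 [ 2  2  1  0  0  3  5  5  6 10  9  3]
 [ 2  2  0  0 -2  2  3  3  7  9  9  4]]
```

Request:
carry_out(plan=[{"dx":0,"dy":-1.2,"dz":0,"twist":0,"fingers":1},{"dx":-2,"dy":-2.2,"dz":0,"twist":0,"fingers":1},{"dx":-6,"dy":-2.2,"dz":0,"twist":0,"fingers":1},{"dx":-12,"dy":-2.1,"dz":0,"twist":0,"fingers":1},{"dx":-16,"dy":-2.1,"dz":0,"twist":0,"fingers":1}])

```text
clock: 8.35
eef_pos: [0.3843, -0.0671, 0.0929]
tool_rot: [0.654, 0.756, -0.0, 0.0]
ft_force: [0.8, -0.2, -0.1]
grip_width: 0.0053
grasp_force: 58.6
```

Request:
carry_out(plan=[{"dx":-2,"dy":0,"dz":0,"twist":0,"fingers":1},{"dx":-5,"dy":0,"dz":0,"twist":0,"fingers":1},{"dx":-8,"dy":0,"dz":0,"twist":0,"fingers":1},{"dx":-10,"dy":0.1,"dz":0,"twist":0,"fingers":1},{"dx":-10,"dy":0.1,"dz":0,"twist":0,"fingers":1}])

```text
clock: 8.77
eef_pos: [0.3857, -0.0767, 0.0928]
tool_rot: [0.654, 0.756, -0.0, 0.0]
ft_force: [-0.6, -1.0, -0.6]
grip_width: 0.0052
grasp_force: 58.6
```

```bash
cat > look.py <<'E'
from h import *
st()
ts=[camera('top') for _ in range(4)]; t=dict(ts[0]); A=np.mean([x['image'].astype(float) for x in ts],0); np.save('A.npy',A); t['image']=A
print(A[186:200,308:326].mean(2).astype(int))
a,s,n=barline(t,276,306,lambda u:165+214/6-(u-240-165/6)*.1475,.142); print(a,'yaw',np.degrees(np.arctan(-a[0])),s,n,[1e3*(np.polyval(a,p[1])-p[0]) for p in((.408,-.2436),(.4245,-.3564))])
E
python3 look.py
```

```text
t 8.77 tcp [385.7 -76.7  92.8] yaw 8.24 z-axis [ 0. -0. -1.] w 5.2 gf 58.6 F [-0.6 -1.  -0.6] T [ 0.05 -0.    0.06] j [-0.2   0.11 -0.44  1.02 -0.    1.23]
[[140  96  74 123 123  73  69 147  94 122 124 124 123 123 125 123 125 119]
 [132  87  90 125 115  57  77 144  87 115 126 126 126 124 124 125 122 116]
 [121  83  86 122  88  43  65 117  94 105 125 125 123 125 123 126 123 113]
 [125  93  87 120  61  38  56  81  78 114 120 117 124 123 123 121 119 112]
 [135 103  88 110  53  39  44  45  50 118 107 104 118 124 123 120 111 111]
 [136 107  87 101  80  76  79  79  76 113 109 102 107 118 118 112 113 112]
 [116 104 100 117 132 130 123 113 105  98 109 103 104 100 107 114 114 115]
 [121 117 117 120 116 109  95  76  71  78 106 103 101  94  95 109 109 116]
 [108 103  86  88  62  52  43  36  47  62  95  96  96  94  93  93  95 106]
 [119 124  90  93  43  42  41  34  40  49  82  93  93  94  93  94  93  93]
 [144 148  98  96  53  44  49  43  54  51  72  93  94  94  93  94  95  95]
 [138 155 116  92  69  46  47  50  82  88  76  95  96  96  95  97  96  96]
 [129 159 128  82  78  42  47  47  69 130  89  94  96  97  97  96  96  96]
 [117 160 138  91  96  57  44  46  56 107 114  89  93  93  95  92  94  94]]
[-0.17225682  0.36752125] yaw 9.773672270825204 2.371092212694968 30 [np.float64(1.4830055775352236), np.float64(4.413574317699731)]
```

The tip has reached the left eye at column 316, row 191.9, and the ring centre is at about 192. There is no contact force. I'll advance in small steps.

Request:
carry_out(plan=[{"dx":-3,"dy":0,"dz":0,"twist":0,"fingers":1},{"dx":-7,"dy":0.1,"dz":0,"twist":0,"fingers":1},{"dx":-11,"dy":0.1,"dz":0,"twist":0,"fingers":1},{"dx":-15,"dy":0.1,"dz":0,"twist":0,"fingers":1},{"dx":-15,"dy":0.1,"dz":0,"twist":0,"fingers":1}])

```text
clock: 9.38
eef_pos: [0.3881, -0.0919, 0.0929]
tool_rot: [0.655, 0.756, -0.0, 0.0]
ft_force: [-0.2, 0.4, -0.6]
grip_width: 0.0055
grasp_force: 58.6
```

```bash
python3 look.py
```

```text
t 9.38 tcp [388.1 -91.9  92.9] yaw 8.22 z-axis [ 0. -0. -1.] w 5.5 gf 58.6 F [-0.2  0.4 -0.6] T [ 0.09 -0.   -0.08] j [-0.23  0.12 -0.42  1.03 -0.    1.2 ]
[[139  89  75 123 123  75  69 148  93 123 125 123 123 123 126 124 124 119]
 [130  89  90 124 115  56  76 140  89 116 125 125 124 124 125 125 124 114]
 [120  83  85 122  89  42  63 110  93 105 126 125 123 125 124 127 125 114]
 [123  93  86 119  59  40  56  77  77 116 119 117 117 118 119 119 119 113]
 [134 104  89 112  53  40  45  44  53 118 111 109 112 113 118 106 111 110]
 [138 108  87 100  78  77  80  80  76 113 114 122 121 117 116 105 113 113]
 [120 104 100 117 130 129 126 113 105  97 107 106  91  86  88  99 115 114]
 [122 118 117 121 117 108  95  73  74  79 105  87  78  82  93 110 110 117]
 [106 103  88  89  63  53  43  35  48  63  97  96  95  94  95  94  94 108]
 [118 124  90  96  46  41  41  33  39  49  81  94  94  93  94  92  92  95]
 [144 148 101  96  51  46  49  41  55  51  71  94  95  94  93  94  96  95]
 [139 155 114  93  66  44  48  50  83  89  74  96  95  95  95  96  97  97]
 [130 158 127  81  78  44  45  48  69 129  90  95  95  97  97  94  95  96]
 [117 161 137  91  97  55  44  44  57 108 116  89  95  94  95  94  92  93]]
[-0.17163418  0.36708643] yaw 9.739022316073786 2.124777435627755 29 [np.float64(0.8965158762847536), np.float64(3.7568513239147894)]
```

Request:
carry_out(plan=[{"dx":-7,"dy":0.1,"dz":0,"twist":0,"fingers":1},{"dx":-17,"dy":0.2,"dz":0,"twist":0,"fingers":1},{"dx":-29,"dy":0.2,"dz":0,"twist":0,"fingers":1},{"dx":-38,"dy":0.3,"dz":0,"twist":0,"fingers":1},{"dx":-40,"dy":0.3,"dz":0,"twist":0,"fingers":1}])

```text
clock: 10.0
eef_pos: [0.3945, -0.1324, 0.0929]
tool_rot: [0.655, 0.756, -0.0, 0.001]
ft_force: [0.0, -0.9, -1.4]
grip_width: 0.0055
grasp_force: 58.6
```

Request:
carry_out(plan=[{"dx":-6,"dy":0.1,"dz":0,"twist":0,"fingers":1},{"dx":-14,"dy":0.2,"dz":0,"twist":0,"fingers":1},{"dx":-24,"dy":0.2,"dz":0,"twist":0,"fingers":1},{"dx":-32,"dy":0.2,"dz":0,"twist":0,"fingers":1},{"dx":-33,"dy":0.2,"dz":0,"twist":0,"fingers":1}])

```text
clock: 10.42
eef_pos: [0.3994, -0.1648, 0.0929]
tool_rot: [0.655, 0.756, -0.0, 0.0]
ft_force: [-0.8, -0.8, -0.9]
grip_width: 0.0057
grasp_force: 58.6
```

```bash
cat > look2.py <<'E'
from h import *
st()
ts=[camera('top') for _ in range(4)]; A=np.mean([x['image'].astype(float) for x in ts],0); np.save('A.npy',A)
print(A[180:193,336:360].mean(2).astype(int)); print((A[...,0]-A[...,1])[180:193,336:360].round().astype(int))
E
python3 look2.py
```

```text
t 10.42 tcp [ 399.4 -164.8   92.9] yaw 8.19 z-axis [ 0.001 -0.001 -1.   ] w 5.7 gf 58.6 F [-0.8 -0.8 -0.9] T [0.07 0.01 0.01] j [-0.39  0.18 -0.35  1.04 -0.    1.04]
[[ 65  58  58  57  58  59  50  51  53  53  56  79 142 120  59  61  67 104
  141 146 121 154 158 155]
 [ 88  68  59  56  59  59  59  57  53  55  51  54  87 153  77  59  60  99
  128 146 134 150 155 156]
 [112  97  68  56  56  58  57  58  57  57  56  49  58 114  98  55  47 103
  118 150 143 130 155 156]
 [115 113  95  67  57  57  56  55  56  54  55  53  52  59  92  52  47  85
  121 147 146 118 154 157]
 [112 116 115  94  69  53  54  53  54  55  54  54  53  48  49  41  68  63
  126 140 151 124 154 156]
 [113 114 115 114  96  55  52  57  63  70  67  53  53  57  50  44  87  65
  121 130 153 126 156 156]
 [110 110 112 117 113  83  81  89  98 109 100  57  53  58  44  47  93  61
  102 122 152 124 156 155]
 [110 105 112 117 125 126 122 121 119 120 106  57  53  60  43  46  77  62
   79 108 150 121 154 157]
 [120 116 116 116 116 112  93  83  81  78  63  50  54  62  53  41  43  54
   64  97 145 122 146 156]
 [102  92  90  95  98  97
[... 655 characters left out ...]
 4 10 11  9  4  2  0  0]
 [ 2  2  2  1  2  0  1  2  1  2  1  1  1  0  4  4  6  5 10  8  4  4  0 -1]
 [ 3  2  1  0  1  2  0  2  2  4  3  0  0  1  4  4  7  6 12  8  3  4  0  0]
 [ 1  3  3  3  3  5  8  7  7  9  8  2  1  1  4  4  8  6  9  8  2  3  1  0]
 [ 5  6  8  9 10 12 12 10 10 11  9  2  2  2  3  4  8  6  7  8  4  4  2  1]
 [11 12 10 10 10 10 10  7  6  7  2  1  2  1  2  3  3  6  6  7  6  5  2  1]
 [ 8  6  7  4  4  3  3  0  1  0  0  1  0  1  2  3  4  4  6  5  5  3  2  1]
 [ 3  2  0  0  2  1  2  0  1 -2  2  0  1  1  2  2  3  6  4  7  8  3  2  2]
 [ 1  0  2  2  1  2  2  1  1  2  1  1  0  2  1  1  3  5  4  6  7  5  4  4]
 [ 2  1  2  2  1  2  0  2  2 -1  0  2  0  0  1  0  3  4  4  7  7  7  3  3]]
```

The tip is at column 346 and heads for row 185.6 at the right eye, whose centre is at about 185.7, so I'll go on through.

Request:
carry_out(plan=[{"dx":-4,"dy":0,"dz":0,"twist":0,"fingers":1},{"dx":-9,"dy":0.1,"dz":0,"twist":0,"fingers":1},{"dx":-14,"dy":0.1,"dz":0,"twist":0,"fingers":1},{"dx":-19,"dy":0.2,"dz":0,"twist":0,"fingers":1},{"dx":-21,"dy":0.2,"dz":0,"twist":0,"fingers":1}])

```text
clock: 11.03
eef_pos: [0.4024, -0.1849, 0.0929]
tool_rot: [0.654, 0.756, -0.0, 0.0]
ft_force: [-0.1, 0.2, -0.9]
grip_width: 0.0052
grasp_force: 58.6
```

```bash
python3 look2.py | head -14
```

```text
t 11.03 tcp [ 402.4 -184.9   92.9] yaw 8.24 z-axis [ 0. -0. -1.] w 5.2 gf 58.6 F [-0.1  0.2 -0.9] T [0.14 0.01 0.01] j [-0.43  0.2  -0.32  1.04 -0.    1.  ]
[[145 145 143 119  47 123 146 145 112  53  51  78 142 119  60  62  68 105
  140 147 119 155 158 156]
 [147 146 139  82  61 143 148 142  78  45  42  49  86 147  75  59  63  99
  127 148 134 148 157 156]
 [144 145 135  44  90 143 146 136  62  51  47  46  47  93  91  55  47 104
  118 150 142 129 155 156]
 [145 145 124  44 124 147 146 114  54  52  55  52  44  50  81  49  45  84
  121 147 146 118 154 155]
 [144 139  87  56 143 147 141  82  49  51  54  52  53  54  62  68  74  60
  126 140 151 125 155 156]
 [144 138  53  85 144 146 136  66  61  75  82  82  88  93 105 117 110  60
  121 130 152 128 154 156]
 [145 124  44 122 147 145 126  92  98 118 127 126 122 117 122 113  96  53
```

Request:
carry_out(plan=[{"dx":-3,"dy":0,"dz":0,"twist":0,"fingers":1},{"dx":-7,"dy":0.1,"dz":0,"twist":0,"fingers":1},{"dx":-11,"dy":0.1,"dz":0,"twist":0,"fingers":1},{"dx":-15,"dy":0.1,"dz":0,"twist":0,"fingers":1},{"dx":-15,"dy":0.1,"dz":0,"twist":0,"fingers":1}])

```text
clock: 11.65
eef_pos: [0.4046, -0.1997, 0.0929]
tool_rot: [0.655, 0.756, -0.0, 0.0]
ft_force: [0.8, 0.0, -1.9]
grip_width: 0.0056
grasp_force: 58.6
```

```bash
python3 look2.py | head -27
```

```text
t 11.65 tcp [ 404.6 -199.7   92.9] yaw 8.23 z-axis [ 0.    -0.001 -1.   ] w 5.6 gf 58.6 F [ 0.8  0.  -1.9] T [0.03 0.   0.04] j [-0.46  0.22 -0.3   1.05 -0.    0.97]
[[139 140 138 138 133 102  95 148 143 143 110  44 129 148 143 106  65  89
  121 129 110 155 156 155]
 [139 136 137 134 127 112 125 146 145 140  77  66 142 147 143  75  57  92
  114 134 125 150 156 156]
 [138 134 133 126 115 101 142 144 144 131  45 102 145 147 132  56  46 103
  119 146 141 130 154 157]
 [132 132 128 116 107  97 146 144 144 105  48 134 147 145 102  48  38  84
  122 142 137 120 144 157]
 [132 127 121 111  90 121 145 145 140  74  71 144 147 139  75  71  70  61
  125 118 124 123 118 155]
 [128 120 114 103  84 147 146 146 128  46 113 144 146 133 100 123 113  63
  121 112 115 116 118 155]
 [124 113 107  87 103 149 147 144  98  46 136 146 143 118 114 114  96  57
   99 101 113 109 133 156]
 [117 111  96  79 134 149 148 142  61  71 145 148 141  82  77  64  57  46
   79 108 148 125 153 158]
 [106 101  83  90 149 148 147 127  50 117 148 148 128  62  50  37  30  40
   64  98 147 125 145 158]
 [ 91  87  75 120 149 149 141  86  63 144 150 146  95  64  62  55  36  40
   58  97 153 142 126 155]
 [ 83  71  83 147 148 150 134  44  97 148 151 140  70  60  73 101  67  58
   65 107 155 148 109 152]
 [ 85  72 109 150 149 146 104  42 133 151 148 121  69  65  79 136  99  80
   79 111 151 152 117 153]
 [ 91  80 140 149 150 139  58  72 148 151 145  82  66  67  83 148  92  79
   84 108 150 150 120 153]]
```

It has passed through the right eye: the bar now shows beyond the ring at columns 355 to 358. I'll advance the last 18 mm and settle.

Request:
carry_out(plan=[{"dx":-4,"dy":0,"dz":0,"twist":0,"fingers":1},{"dx":-9,"dy":0.1,"dz":0,"twist":0,"fingers":1},{"dx":-14,"dy":0.1,"dz":0,"twist":0,"fingers":1},{"dx":-18,"dy":0.1,"dz":0,"twist":0,"fingers":1},{"dx":-18,"dy":0.1,"dz":0,"twist":0,"fingers":1}])

```text
clock: 12.27
eef_pos: [0.4073, -0.2176, 0.0929]
tool_rot: [0.655, 0.756, -0.0, 0.0]
ft_force: [0.2, 0.4, -0.6]
grip_width: 0.0054
grasp_force: 58.6
```

Request:
carry_out(plan=[{"dx":0,"dy":0,"dz":0,"twist":0,"fingers":1},{"dx":0,"dy":0,"dz":0,"twist":0,"fingers":1},{"dx":0,"dy":0,"dz":0,"twist":0,"fingers":1},{"dx":0,"dy":0,"dz":0,"twist":0,"fingers":1},{"dx":0,"dy":0,"dz":0,"twist":0,"fingers":1}])

```text
clock: 12.68
eef_pos: [0.407, -0.2165, 0.0928]
tool_rot: [0.654, 0.756, 0.0, -0.0]
ft_force: [-0.3, 0.5, -0.2]
grip_width: 0.0054
grasp_force: 58.6
```

```bash
python3 -c "
from h import *
st()
A=camera('top')['image'].astype(float); print(A[178:190,352:370].mean(2).astype(int)); t=camera('top'); print([proj(t,p) for p in((.4275,-.375,.142),(.430,-.390,.142),(.432,-.4,.142))])"
```

```text
t 12.68 tcp [ 407.  -216.5   92.8] yaw 8.29 z-axis [-0.  0. -1.] w 5.4 gf 58.6 F [-0.3  0.5 -0.2] T [ 0.06  0.03 -0.02] j [-0.49  0.24 -0.28  1.06  0.    0.94]
[[148 142 141  82  55 142 143 142 129 154 158 157 155 155 154 154 155 157]
 [147 146 137  37  70 147 144 142 144 157 156 157 153 155 156 155 155 155]
 [145 144 125  39 117 147 144 133 155 157 155 154 156 156 154 155 153 153]
 [147 142  86  75 144 147 141 125 157 158 158 157 154 157 155 155 156 157]
 [144 124  45 115 143 144 137 125 149 151 147 148 155 155 153 155 154 156]
 [142  98  46 139 149 142 118 113 127 129 127 130 147 156 159 152 153 153]
 [143  79  73 145 148 141  95 112 113 115 113 115 134 155 157 156 156 154]
 [126  53 118 146 142 132  98 105 115 112 117 128 153 158 154 157 155 157]
 [ 82  59 142 145 143 116 122 142 157 157 155 157 159 155 158 155 154 154]
 [ 42  84 146 148 138 101 152 161 158 158 154 156 155 155 156 155 153 154]
 [ 42 118 151 145 128 103 147 157 157 155 157 154 157 153 155 158 154 156]
 [ 72 147 147 142 121 136 126 156 157 157 156 156 155 154 154 158 153 157]]
[array([358.71296636, 184.6503093 ]), array([363.5307522 , 183.71929584]), array([366.73448615, 182.99154295])]
```

Request:
carry_out(plan=[{"dx":0,"dy":0,"dz":-2,"twist":0,"fingers":1},{"dx":0,"dy":0,"dz":-4,"twist":0,"fingers":1},{"dx":0,"dy":0,"dz":-6,"twist":0,"fingers":1},{"dx":0,"dy":0,"dz":-8,"twist":0,"fingers":1},{"dx":0,"dy":0,"dz":-10,"twist":0,"fingers":1}])

```text
clock: 13.2
eef_pos: [0.4068, -0.2164, 0.1028]
tool_rot: [0.654, 0.756, 0.0, -0.0]
ft_force: [-0.3, -0.3, -3.3]
grip_width: 0.0056
grasp_force: 58.5
```

```bash
python3 -c "
from h import *
st()"
```

```text
t 13.2 tcp [ 406.8 -216.4  102.8] yaw 8.27 z-axis [-0.  0. -1.] w 5.6 gf 58.5 F [-0.3 -0.3 -3.3] T [0.19 0.   0.01] j [-0.49  0.23 -0.26  1.08  0.    0.94]
```

Request:
carry_out(plan=[{"dx":0,"dy":0,"dz":-4,"twist":0,"fingers":1},{"dx":0,"dy":0,"dz":-10,"twist":0,"fingers":1},{"dx":0,"dy":0,"dz":-18,"twist":0,"fingers":1},{"dx":0,"dy":0,"dz":-26,"twist":0,"fingers":1},{"dx":0,"dy":0,"dz":-34,"twist":0,"fingers":1}])

```text
clock: 13.62
eef_pos: [0.4072, -0.2168, 0.1379]
tool_rot: [0.654, 0.756, 0.0, 0.0]
ft_force: [0.0, 0.2, -2.9]
grip_width: 0.0053
grasp_force: 58.5
```

Request:
carry_out(plan=[{"dx":0,"dy":0,"dz":-9,"twist":0,"fingers":1},{"dx":0,"dy":0,"dz":-18,"twist":0,"fingers":1},{"dx":0,"dy":0,"dz":-27,"twist":0,"fingers":1},{"dx":0,"dy":0,"dz":-36,"twist":0,"fingers":1},{"dx":0,"dy":0,"dz":-45,"twist":0,"fingers":1}])

```text
clock: 14.03
eef_pos: [0.407, -0.2167, 0.1829]
tool_rot: [0.654, 0.756, 0.0, 0.0]
ft_force: [-0.2, -0.8, -2.8]
grip_width: 0.006
grasp_force: 58.5
```

Request:
carry_out(plan=[{"dx":0,"dy":0,"dz":-9,"twist":0,"fingers":1},{"dx":0,"dy":0,"dz":-18,"twist":0,"fingers":1},{"dx":0,"dy":0,"dz":-27,"twist":0,"fingers":1},{"dx":0,"dy":0,"dz":-35,"twist":0,"fingers":1},{"dx":0,"dy":0,"dz":-42,"twist":0,"fingers":1}])

```text
clock: 14.45
eef_pos: [0.4071, -0.2167, 0.2248]
tool_rot: [0.654, 0.756, 0.0, 0.0]
ft_force: [-0.4, -0.2, -3.3]
grip_width: 0.0054
grasp_force: 58.6
```

Request:
carry_out(plan=[{"dx":0,"dy":0,"dz":-5,"twist":0,"fingers":1},{"dx":0,"dy":0,"dz":-9,"twist":0,"fingers":1},{"dx":0,"dy":0,"dz":-12,"twist":0,"fingers":1},{"dx":0,"dy":0,"dz":-14,"twist":0,"fingers":1},{"dx":0,"dy":0,"dz":-15,"twist":0,"fingers":1}])

```text
clock: 14.87
eef_pos: [0.407, -0.2166, 0.2388]
tool_rot: [0.654, 0.756, -0.0, -0.0]
ft_force: [0.6, -0.3, -3.0]
grip_width: 0.0052
grasp_force: 58.5
```

Request:
carry_out(plan=[{"dx":0,"dy":0,"dz":0,"twist":0,"fingers":1},{"dx":0,"dy":0,"dz":0,"twist":0,"fingers":1},{"dx":0,"dy":0,"dz":0,"twist":0,"fingers":1},{"dx":0,"dy":0,"dz":0,"twist":0,"fingers":1},{"dx":0,"dy":0,"dz":0,"twist":0,"fingers":1}])

```text
clock: 15.28
eef_pos: [0.4069, -0.2166, 0.2386]
tool_rot: [0.654, 0.756, -0.0, -0.0]
ft_force: [0.9, -0.6, -2.6]
grip_width: 0.0052
grasp_force: 58.5
```

```bash
python3 -c "
from h import *
st()
c=camera('scene'); t=camera('top')
f=lambda x,s:cv2.resize(x[...,::-1],None,fx=s,fy=s,interpolation=cv2.INTER_CUBIC)
a=f(t['image'][150:220,290:390],6); b=f(c['image'][110:140,290:390],6)
b=f(c['image'][100:130,290:390],6) if 0 else f(c['image'][120:150,290:390],6)
cv2.imwrite('pics/c10.png',np.vstack([a,b])); print(np.vstack([a,b]).shape)
np.save('scene.npy',c,allow_pickle=True);np.save('top.npy',t,allow_pickle=True)"
```

```text
t 15.28 tcp [ 406.9 -216.6  238.6] yaw 8.27 z-axis [-0.  0. -1.] w 5.2 gf 58.5 F [ 0.9 -0.6 -2.6] T [ 0.19 -0.01 -0.01] j [-0.49  0.15  0.    1.43  0.    0.94]
(600, 600, 3)
```

View pics/c10.png

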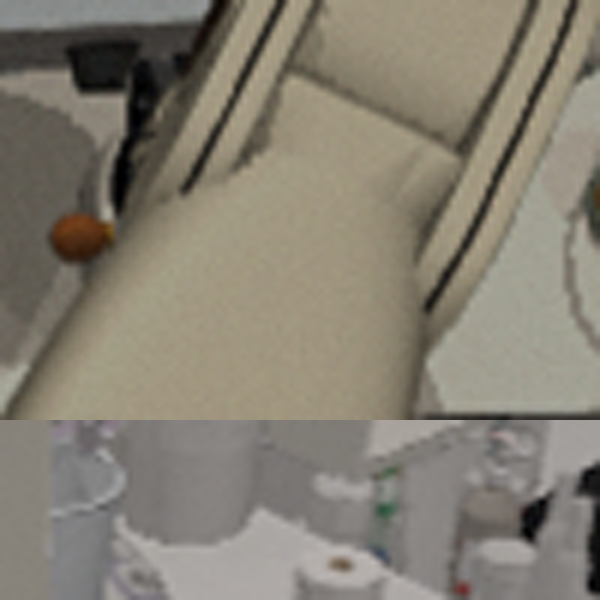

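The pot shows in the scene view beside the arm post, rim edge at about (125,480). The knob is at (78,238) in the top view, where the rest is hidden by the arm. I'll check the pot's height and level by projection.

```bash
python3 -c "
from h import *
c=np.load('scene.npy',allow_pickle=True).item();t=np.load('top.npy',allow_pickle=True).item()
for z in (.28,.289,.3): print('knob',z,plane(t,(290+78/6-.4,150+238/6-.4),z))
a=np.radians(np.arange(0,360,5))
for h in (.15,.16,.17):
  for tl in (-.05,0,.05):
    P=np.array([.416,-.300,h+.098])+np.c_[.058*np.cos(a),.058*np.sin(a),-tl*.058*np.sin(a)]
    q=(np.array([proj(c,p) for p in P])-[290,120])*6+[0,420]; k=q[:,0].argmax(); print(h,tl,'rim rightmost',q[k].round(),'rim bottom at col 60-75',[r.round() for r in q if 55<r[0]<80])"; sleep 0
```

```text
knob 0.28 [ 0.40115572 -0.18334949  0.28      ]
knob 0.289 [ 0.40007756 -0.18213839  0.289     ]
knob 0.3 [ 0.39875981 -0.18065815  0.3       ]
0.15 -0.05 rim rightmost [123. 495.] rim bottom at col 60-75 [array([ 60., 527.]), array([ 68., 526.]), array([ 75., 525.]), array([ 73., 458.]), array([ 67., 456.]), array([ 59., 455.])]
0.15 0 rim rightmost [123. 493.] rim bottom at col 60-75 [array([ 60., 528.]), array([ 68., 527.]), array([ 75., 526.]), array([ 74., 454.]), array([ 67., 453.]), array([ 60., 451.])]
0.15 0.05 rim rightmost [123. 490.] rim bottom at col 60-75 [array([ 60., 530.]), array([ 68., 529.]), array([ 75., 527.]), array([ 74., 451.]), array([ 67., 449.]), array([ 60., 448.])]
0.16 -0.05 rim rightmost [124. 481.] rim bottom at col 60-75 [array([ 61., 512.]), array([ 69., 512.]), array([ 76., 511.]), array([ 74., 444.]), array([ 67., 443.]), array([ 60., 441.])]
0.16 0 rim rightmost [124. 479.] rim bottom at col 60-75 [array([ 61., 514.]), array([ 69., 513.]), array([ 76., 512.]), array([ 75., 441.]), array([ 68., 439.]), array([ 60., 438.])]
0.16 0.05 rim rightmost [124. 476.] rim bottom at col 60-75 [array([ 61., 516.]), array([ 68., 515.]), array([ 76., 513.]), array([ 75., 437.]), array([ 68., 435.]), array([ 61., 434.])]
0.17 -0.05 rim rightmost [125. 467.] rim bottom at col 60-75 [array([ 62., 498.]), array([ 70., 497.]), array([ 77., 496.]), array([ 75., 431.]), array([ 68., 429.]), array([ 61., 427.])]
0.17 0 rim rightmost [125. 464.] rim bottom at col 60-75 [array([ 62., 500.]), array([ 69., 499.]), array([ 77., 498.]), array([ 75., 427.]), array([ 68., 425.]), array([ 61., 424.])]
0.17 0.05 rim rightmost [125. 462.] rim bottom at col 60-75 [array([ 62., 502.]), array([ 69., 500.]), array([ 77., 499.]), array([ 76., 423.]), array([ 69., 422.]), array([ 61., 420.])]
```

Request:
carry_out(plan=[{"dx":0,"dy":0,"dz":0,"twist":0,"fingers":1},{"dx":0,"dy":0,"dz":0,"twist":0,"fingers":1},{"dx":0,"dy":0,"dz":0,"twist":0,"fingers":1},{"dx":0,"dy":0,"dz":0,"twist":0,"fingers":1},{"dx":0,"dy":0,"dz":0,"twist":0,"fingers":1}])

```text
clock: 15.8
eef_pos: [0.407, -0.2167, 0.2388]
tool_rot: [0.654, 0.756, 0.0, 0.0]
ft_force: [-0.9, 0.5, -2.6]
grip_width: 0.0058
grasp_force: 58.5
```

The rim matches a level pot with its bottom at z ≈ 0.16 m, over the heater. I'll check that it's steady, then hand in.

Request:
carry_out(plan=[{"dx":0,"dy":0,"dz":0,"twist":0,"fingers":1},{"dx":0,"dy":0,"dz":0,"twist":0,"fingers":1},{"dx":0,"dy":0,"dz":0,"twist":0,"fingers":1},{"dx":0,"dy":0,"dz":0,"twist":0,"fingers":1},{"dx":0,"dy":0,"dz":0,"twist":0,"fingers":1}])

```text
clock: 16.22
eef_pos: [0.407, -0.2167, 0.2388]
tool_rot: [0.654, 0.756, -0.0, 0.0]
ft_force: [-0.1, -0.3, -3.3]
grip_width: 0.0053
grasp_force: 58.6
```

```bash
python3 -c "
from h import *
c=np.load('scene.npy',allow_pickle=True).item()
d=[cv2.GaussianBlur(x['image'][110:150,299:315].astype(np.float32).mean(2),(0,0),1) for x in (c,camera('scene'))]
print('shift,resp',cv2.phaseCorrelate(d[0],d[1]),abs(d[0]-d[1]).max()); st(); print(job_done())"
```

```text
shift,resp ((0.07076886463281973, -0.14968387119840543), 0.9723408076912164) 7.149391
t 16.27 tcp [ 407.  -216.6  238.8] yaw 8.27 z-axis [-0. -0. -1.] w 5.7 gf 58.5 F [ 0.2 -0.4 -3.2] T [0.2  0.01 0.02] j [-0.49  0.15  0.    1.43 -0.    0.94]
the job is handed in; nothing more can be done
None
```

The job is handed in, no verdict returned: the pot hangs from the bar through both eyes, level and still, its bottom about 6 cm above the heater's rim by the last camera check.

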